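# Unclip the edge-sanding block and set it astride the worktop's upstand

## Task

Pull the edge-sanding block with the straight bar grip up off the storage rail, against the sprung catch that holds it, and set it astride the thin white upstand of the vanity top, all the way down with its groove over the edge and its whole length on it, then let go. Lower it home in the grip rather than dropping it; leave the block with the round knob clipped on the rail, and do not push the sander, the sanding discs or the colour chips about.

Things in the scene. Friction and masses are not known exactly. Their poses are not given: they have to be found in the camera images.
- bar_block: Grey block 74 (x) x 100 (y) x 44 mm high with a wooden bar grip on top. Origin: centre of its underside; z up, y along its groove. Mass 0.18 to 0.35 kg. Starts clipped astride the rail at one of its two end stations, origin 35 mm above the bench. Pulled straight up, the sprung rollers in its groove let go within 5 mm, at 10 N (pulled true) to 20 N beyond its weight; 30 mm up it is free.
- bar_grip (a point): Centre of the block's wooden bar grip, 67 mm above the block's origin; axes as the block's. The bar is 24 mm thick (x), 84 mm long (y), from 44 to 90 mm above the origin.
- groove (a point): Middle of the groove's mouth: the same point as the block's origin. The groove runs along y under the block's whole length, open below and at both ends, 30 mm deep, 28 mm wide in its lowest 6 mm, widening over the next 5 mm to 38 mm above.
- knob_block: The same grey block with a round wooden knob (48 mm across, top 90 mm above the origin) instead of the bar, clipped at the rail's other end station; it stays there. Origin: centre of its underside.
- rail: Aluminium rail, 24 mm wide (x), 350 mm long (y), top 65 mm above the bench, on a dark foot 100 x 370 x 10 mm screwed down. Origin: under its middle on the bench; y along the rail, z up. Stations at y = -115, 0 and +115 mm, each with two sprung steel rollers at the rail's sides; the middle one is bare.
- vanity: White veined vanity top, fixed: slab 249 x 260 mm, 30 mm thick, with a shallow square basin; along its edge towards the robot stands the upstand, 18 mm thick (x), 260 mm long (y), top 75 mm above the bench, 45 mm above the slab. Origin: on the bench under the upstand's middle; x towards the slab, y along the upstand, z up.
- edge_top (a point): Middle of the upstand's top face, 75 mm above the bench; axes as the vanity's. With the block fully home its origin lies 30 mm below this height, on the upstand's centre line.
- sander: Bystander: round palm sander, 124 mm pad, 92 mm high, standing in the basin; origin under its centre
- discs: Bystander: flat brown stack of sanding discs, 124 mm across, 22 mm high; origin under its centre
- samples: Bystander: two stacked 40 mm square colour chips, 24 mm high together; origin under their centre
Things that resemble listed ones, but are neither listed nor needed, are in the scene too. What is shaped like the bar_block but orange, pink or red is not meant.

How it is judged:
By the outcome, as a careful person would: the job done as asked, in the order asked, and still so for the second after the job is handed in, with the robot touching nothing.
It also fails if it takes over 46 s, if anything falls off the work surface, if the arm or the gripper's body presses on something with over 40 N, if the wrist force passes 120 N, or if a joint passes its speed limit or range.

## Robot

A 6-joint arm with a two-finger parallel gripper is mounted at the origin on the work surface. World frame = base frame: x ahead of the robot, y to its left, z up, the work surface at z = 0. Lengths are in m, angles in rad, forces in N, time in s.
With the tool pointing down it reaches from about 0.25 to 0.775 m from the base axis. Payload 8.9 kg.
Tool frame: the origin (TCP) lies at the very end of the fingers, on their centre line; the grasp point (between the pads) lies 19 mm behind it; z points along the fingers, y is the line along which they close (so a half turn about z gives the same grasp; the last joint's range is limited). The gripper opens to 85 mm and grips with 20 to 120 N. Pads are 22 mm wide; open, the fingers measure 114 mm over their backs; the gripper's body (76 mm by 85 mm) begins 54 mm behind the grasp point. The pads swing forward as they close: fully open they stand 13 mm farther back than shut.
Start: joints at [1.055, 0.291, -0.153, 1.127, 0, 1.431], TCP at [0.193, 0.488, 0.231] pointing down, gripper open.
Joint ranges: [-2.52, 2.52], [-0.91, 1.74], [-1.3, 1.37], [-1.96, 2.02], [-1.52, 1.47], [-3.14, 3.14]. Speed limits (rad/s): [2.22, 2.22, 2.79, 3.14, 3.14, 3.14].

## Interface

Orientations are given as [roll, pitch, yaw] about the fixed x, y, z axes, in that order (R = Rz(yaw) Ry(pitch) Rx(roll)).
In Python, from cell import arm, eoat, inverse_kinematics, camera, camera_info gives the robot as it stands. The module is installed in compiled form; this text tells all that it offers. Calls block until the motion is done:
- arm.move_ptp(position, orientation): joint-space move of the TCP to a pose.
- arm.move_straight(position, feed=0.15, attitude=None): straight line of the TCP; attitude=None keeps the orientation; feed is the mean speed in m/s.
- arm.goto_joints(angles): joint-space move.
- eoat.let_go() and eoat.clamp(newtons=None): open the fingers fully, or close them until they stop; newtons is the grip in N (None keeps the last).
- arm.hold(seconds).
- inverse_kinematics(position, orientation): joint angles nearest the present ones, or None.
- camera(name): name is "scene" or "top"; returns the picture (400x640x3 uint8, red, green, blue); there is no depth.
- camera_info(name): a dict with "K" (3x3 intrinsics, pixels), "distortion" ([k1, k2, p1, p2, k3] as OpenCV has them; the pictures are not rectified), "R" (3x3) and "t" (3): a world point X has camera coordinates R X + t. Camera axes: x right, y down, z forward; pixel columns grow to the right and rows downward; lengths in m; the calibration is good to about 2 mm. A picture is of the moment at which its call begins. camera_info takes no time and is no camera call.
A pose or a line that the arm cannot do raises arm.MotionError and nothing moves.
- arm.close_job(): hands the job in, once; it reports no verdict.
Readings, each from a call of its own:
- arm.read_clock(): time.
- arm.read_joint_pos(): joint angles.
- arm.read_joint_vel(): joint speeds.
- arm.read_effort(): joint torques, N m.
- arm.read_ee_pos(): TCP position.
- arm.read_ee_rot(): TCP orientation.
- arm.read_wrist_force(): force on the tool from outside, world axes, zero at the start.
- arm.read_ft_torque(): the same for the moment, N m.
- arm.read_grip_width(): opening from 0.0 (shut) to 1.0 (fully open).
Only numpy, scipy, OpenCV 4.12 (cv2) and the standard library are available. Lean on these libraries where they do the work, as an engineer would, in place of code of your own. Each camera call takes 0.05 s, during which the arm holds its last target. There are 200 camera calls.

## Working session

There is one attempt and no reset: what is moved stays moved. The work goes in short steps, each a Python script; the robot and the scene stay as the last script left them, time stands still between calls to the robot, and variables do not carry over. Pictures are saved under pics/ and viewed, on a budget of 10 in all, crops included, one or two more only if the job needs it, and the job is handed in when it is done.

```bash
mkdir -p pics; python3 - <<'E'
from cell import *
import cv2,numpy as np
for n in("scene","top"):
    cv2.imwrite(f"pics/{n}0.png",camera(n)[:,:,::-1]); i=camera_info(n)
    R,t=np.array(i["R"]),np.array(i["t"]);print(n,np.array(i["K"]).round(1).tolist(),i["distortion"],(-R.T@t).round(3),R.round(3).tolist())
print(arm.read_clock(),arm.read_wrist_force(),arm.read_ee_rot())
E
```

```text
scene [[479.1, 0.0, 320.3], [0.0, 479.1, 203.6], [0.0, 0.0, 1.0]] [0.03787171 0.         0.         0.         0.        ] [ 1.271 -0.579  1.189] [[0.712, 0.702, -0.02], [0.508, -0.535, -0.674], [-0.484, 0.47, -0.738]]
top [[441.3, 0.0, 325.0], [0.0, 441.3, 204.5], [0.0, 0.0, 1.0]] [-0.09912168  0.          0.          0.          0.        ] [0.409 0.123 1.164] [[-0.026, -1.0, -0.015], [-0.987, 0.028, -0.158], [0.159, 0.011, -0.987]]
0.1 [-0.73743569 -0.37696799 -0.5512934 ] [-3.14047839e+00 -1.31560467e-04  2.76481246e+00]
```

View pics/scene0.png

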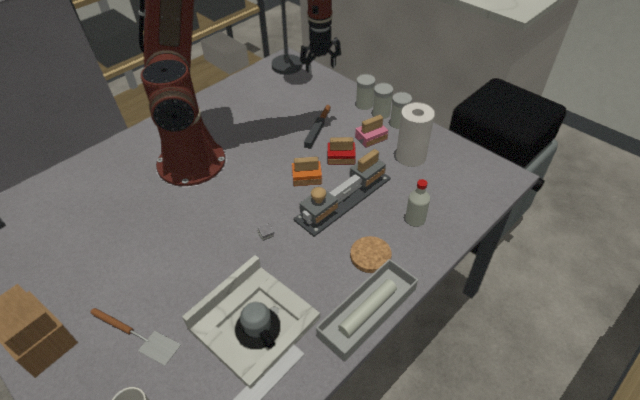

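View pics/top0.png

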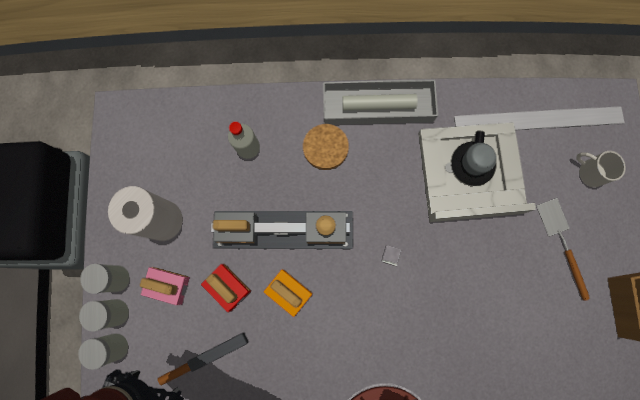

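The top view shows the bar block at about (232,226) on the rail's +y end, with the knob block at (326,226). The upstand is the strip from (430,213) to (535,208). I'll enlarge these for corners.

```bash
python3 - <<'E'
import cv2,numpy as np
t=cv2.imread("pics/top0.png");s=cv2.imread("pics/scene0.png")
def crop(im,x,y,w,h,k):
    c=cv2.resize(im[y:y+h,x:x+w],None,fx=k,fy=k,interpolation=cv2.INTER_CUBIC)
    c=cv2.convertScaleAbs(c,alpha=1.3)
    for i in range(0,w,10):
        cv2.line(c,(i*k,0),(i*k,8 if i%50 else 16),(0,255,255),1)
        if i%20==0: cv2.putText(c,str(x+i),(i*k,20),0,.35,(0,255,255))
    for i in range(0,h,10):
        cv2.line(c,(0,i*k),(8,i*k),(0,255,255),1)
        cv2.putText(c,str(y+i),(10,i*k+4),0,.35,(0,255,255))
    return c
a=crop(t,205,200,155,55,5);b=crop(t,410,190,155,40,5)
cv2.imwrite("pics/c1.png",np.vstack([a,b]))
a=crop(s,290,145,110,90,5);b=crop(s,180,250,150,60,5)
b=crop(s,180,250,110,85,3);a=crop(s,290,145,110,90,3)
cv2.imwrite("pics/c2.png",np.vstack([a,b]))
E
```

```text
(no output)
```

View pics/c1.png

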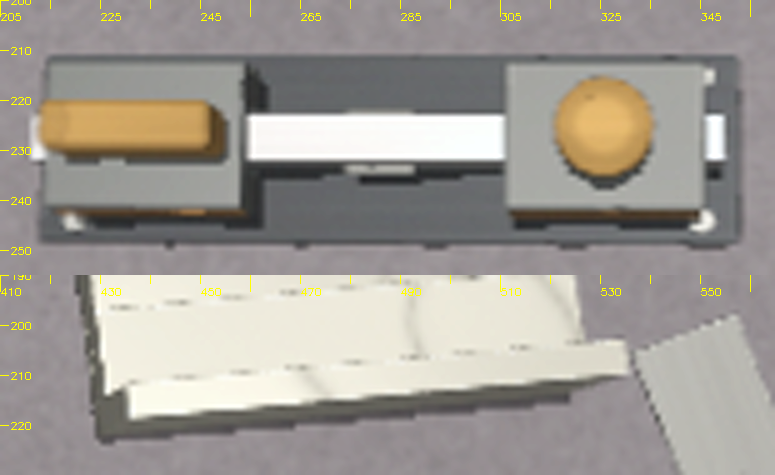

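View pics/c2.png

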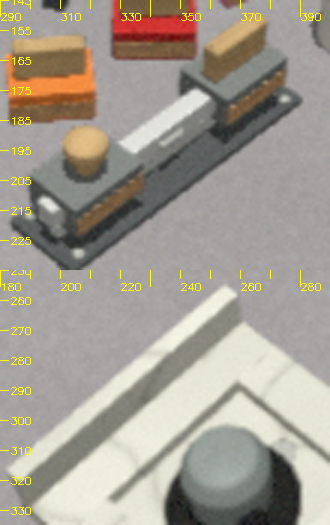

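The grey bar block is at the rail's left (+y) end, with its block top at about (214..254, 212..241). The upstand's top face runs from (435.6,215) to (535.6,207). Casting rays from these corners.

```bash
cat > h.py <<'E'
from cell import *
import cv2,numpy as np
def cast(n,px,z):
    i=camera_info(n);R=np.array(i["R"]);t=np.array(i["t"])
    u=cv2.undistortPoints(np.float64(px).reshape(-1,1,2),np.array(i["K"]),np.array(i["distortion"])).reshape(-1,2)
    d=np.c_[u,np.ones(len(u))]@R; c=-R.T@t
    return c+d*((z-c[2])/d[:,2])[:,None]
def proj(n,P):
    i=camera_info(n);R=np.array(i["R"])
    return cv2.projectPoints(np.float64(P).reshape(-1,3),cv2.Rodrigues(R)[0],np.array(i["t"]),np.array(i["K"]),np.array(i["distortion"]))[0].reshape(-1,2)
E
python3 - <<'E'
from h import *
def box(name,n,px,z):
    P=cast(n,px,z)[:,:2];print(name,n,P.round(4).tolist(),"c",P.mean(0).round(4))
    for a,b in((0,1),(1,2),(2,3),(3,0)):
        d=P[b]-P[a];print("   len %.4f ang %.2f"%(np.hypot(*d),np.degrees(np.arctan2(d[1],d[0]))))
o=-.5 # crop-resize half-pixel
box("block","top",np.array([(214,212.6),(254,212.5),(253.2,241.4),(214,241.4)])+.0-.4,.079)
box("bar","top",np.array([(213.2,220),(246.6,220),(247,230),(213.4,230)])-.4,.125)
box("foot","top",np.array([(214,211.4),(352.8,211.4),(352.8,248.4),(213,248.4)])-.4,.010)
box("knobblk","top",np.array([(306.2,212.8),(345.8,212.8),(345.8,241.5),(306.8,241.5)])-.4,.079)
box("ups","top",np.array([(435.6,218.6),(535.6,210),(535.6,203.2),(435.6,212)])-.4,.075)
box("ups","scene",np.array([(183.3,316.7),(256,255.3),(260,258.7),(186.7,321.7)])-.4,.075)
print("railtop mid",cast("top",[(281,222.6),(281,231.6)],.065).round(4).tolist())
# subpixel edges along columns from grey gradient
im=cv2.cvtColor(cv2.imread("pics/top0.png"),cv2.COLOR_BGR2GRAY).astype(float)
def edge(x,y0,y1):
    g=np.gradient(im[y0:y1,x]);k=np.abs(g).argmax();k=min(max(k,1),len(g)-2);a,b,c=np.abs(g[k-1:k+2]);return y0+k+.5*(a-c)/(a-2*b+c)
xs=np.arange(440,532,4)
f=np.array([(x,edge(x,int(218.2-(x-435.6)*.086)-3,int(218.2-(x-435.6)*.086)+4)) for x in xs])
P=cast("top",f,.075)[:,:2];
p=np.polyfit(P[:,1],P[:,0],1);print("front edge x=a*y+b",p,np.std(P[:,0]-np.polyval(p,P[:,1])))
for lo,hi in((218,226),(227,236)):
    Q=cast("top",[(x,edge(x,lo,hi)) for x in list(range(258,272,2))+list(range(292,304,2))],.065);q=np.polyfit(Q[:,1],Q[:,0],1);print("rail",q,np.polyval(q,Q[:,1].mean()))
E
```

```text
block top [[0.5714, 0.4142], [0.5689, 0.3129], [0.4967, 0.315], [0.499, 0.4133]] c [0.534  0.3639]
   len 0.1013 ang -91.42
   len 0.0722 ang 178.32
   len 0.0983 ang 88.65
   len 0.0724 ang 0.68
bar top [[0.5466, 0.4036], [0.5445, 0.3227], [0.5205, 0.3217], [0.5225, 0.4028]] c [0.5335 0.3627]
   len 0.0809 ang -91.51
   len 0.0240 ang -177.66
   len 0.0811 ang 88.57
   len 0.0241 ang 1.86
foot top [[0.585, 0.4328], [0.5747, 0.063], [0.4772, 0.0664], [0.4863, 0.4343]] c [0.5308 0.2491]
   len 0.3700 ang -91.59
   len 0.0976 ang 177.99
   len 0.3681 ang 88.57
   len 0.0986 ang -0.90
knobblk top [[0.5645, 0.1824], [0.5617, 0.084], [0.4905, 0.0864], [0.4931, 0.1823]] c [0.5275 0.1338]
   len 0.0984 ang -91.61
   len 0.0713 ang 178.12
   len 0.0960 ang 88.45
   len 0.0714 ang 0.07
ups top [[0.5413, -0.1397], [0.5555, -0.3987], [0.5729, -0.4005], [0.5579, -0.1408]] c [ 0.5569 -0.2699]
   len 0.2594 ang -86.87
   len 0.0175 ang -5.85
   len 0.2601 ang 93.31
   len 0.0166 ang 176.31
ups scene [[0.5594, -0.3986], [0.5453, -0.1406], [0.5628, -0.1404], [0.5778, -0.4008]] c [ 0.5613 -0.2701]
   len 0.2584 ang 93.13
   len 0.0175 ang 0.45
   len 0.2608 ang -86.69
   len 0.0186 ang 173.28
railtop mid [[0.5424, 0.2461, 0.065], [0.5197, 0.2463, 0.065]]
front edge x=a*y+b [-0.05806903  0.53324138] 0.00037433471964233496
rail [0.03016882 0.53534457] 0.5429051767733276
rail [0.02491219 0.51333162] 0.5195809251408343
```

```bash
python3 - <<'E'
from h import *
b=np.radians(-1.55);v=np.radians(3.25)
for s in(1,-1):
    for p,y in(((.534,.3635,.20),b),((.534,.3635,.085),b),((.558,-.27,.27),v),((.558,-.27,.095),v)):
        q=inverse_kinematics(list(p),[np.pi,0,y+s*np.pi/2]);print(s,p,None if q is None else np.round(q,3))
q=arm.read_joint_pos();print(q)
s=1 
cand=[(inverse_kinematics([.534,.3635,.22],[np.pi,0,b+s*np.pi/2]),inverse_kinematics([.558,-.27,.27],[np.pi,0,v+s*np.pi/2])) for s in(1,-1)]
s=(1,-1)[int(np.argmin([9 if None in (x is None for x in c) and any(x is None for x in c) else max(abs(c[0][5]),abs(c[1][5])) for c in cand]))]
open("s.txt","w").write(str(s));print("s",s)
o=[np.pi,0,b+s*np.pi/2]
arm.move_ptp([.534,.3635,.20],o);print(arm.read_clock(),arm.read_ee_pos(),arm.read_wrist_force())
arm.move_straight([.534,.3635,.087],feed=.08);print(arm.read_clock(),arm.read_ee_pos(),arm.read_wrist_force())
eoat.clamp(40);arm.hold(.2);print(arm.read_clock(),arm.read_grip_width(),arm.read_ee_pos(),arm.read_wrist_force(),arm.read_ft_torque())
for n in("scene","top"): cv2.imwrite(f"pics/{n}1.png",camera(n)[:,:,::-1])
E
```

```text
1 (0.534, 0.3635, 0.2) [0.485 0.541 0.151 1.18  0.    2.082]
1 (0.534, 0.3635, 0.085) [ 0.485  0.623 -0.02   0.927  0.     2.082]
1 (0.558, -0.27, 0.27) [-0.569  0.463  0.205  1.312  0.     0.946]
1 (0.558, -0.27, 0.095) [-0.569  0.568 -0.092  0.911  0.     0.946]
-1 (0.534, 0.3635, 0.2) [ 0.485  0.541  0.151  1.18   0.    -1.059]
-1 (0.534, 0.3635, 0.085) [ 0.485  0.623 -0.02   0.927  0.    -1.059]
-1 (0.558, -0.27, 0.27) [-0.569  0.463  0.205  1.312  0.    -2.196]
-1 (0.558, -0.27, 0.095) [-0.569  0.568 -0.092  0.911  0.    -2.196]
[ 1.05470552e+00  2.91210489e-01 -1.54020604e-01  1.12668697e+00
 -2.44406022e-05  1.43148565e+00]
s 1
1.4667 [0.53308629 0.36434856 0.20022297] [-0.37904134 -0.34790614 -0.47938894]
3.0333 [0.53433843 0.36369622 0.08757909] [-0.79855657  0.20135779  0.12653242]
3.8167 0.2771251890382004 [0.53387606 0.36353981 0.08710944] [-3.13212435 -0.6280398   2.66501974] [-0.06657333  0.40934714  0.00676982]
```

The fingers closed on 23.6 mm, which is the bar, with under 4 N sideways. Firm up the grip and pull straight up.

```bash
python3 - <<'E'
from h import *
eoat.clamp(100);arm.hold(.2);print(arm.read_wrist_force(),arm.read_ft_torque())
for dz in(.002,.004,.006,.010,.02):
    arm.move_straight([.534,.3635,.087+dz],feed=.03);print(dz,arm.read_clock(),arm.read_ee_pos().round(4),arm.read_wrist_force().round(1),arm.read_ft_torque().round(2))
arm.move_straight([.534,.3635,.27],feed=.15);arm.hold(.2)
print(arm.read_clock(),arm.read_grip_width(),arm.read_wrist_force(),arm.read_ft_torque())
v=np.radians(3.25)
arm.move_ptp([.558,-.27,.27],[np.pi,0,v+np.pi/2])
arm.move_straight([.558,-.27,.17],feed=.12);arm.hold(.3)
print(arm.read_clock(),arm.read_ee_pos(),arm.read_ee_rot(),arm.read_grip_width(),arm.read_wrist_force(),arm.read_ft_torque())
t=camera("top");s=camera("scene")
cv2.imwrite("pics/top2.png",t[:,:,::-1]);cv2.imwrite("pics/scene2.png",s[:,:,::-1])
a=cv2.resize(t[130:240,410:570],None,fx=4,fy=4,interpolation=cv2.INTER_CUBIC)
b=cv2.resize(s[210:350,160:320],None,fx=4,fy=4,interpolation=cv2.INTER_CUBIC)
cv2.imwrite("pics/c3.png",cv2.convertScaleAbs(b,alpha=1.3)[:,:,::-1]);cv2.imwrite("pics/c4.png",cv2.convertScaleAbs(a,alpha=1.3)[:,:,::-1])
E
```

```text
[-2.65362901 -0.15903594  5.24042398] [-0.14242411  0.55071047 -0.02567295]
0.002 4.5833 [0.5337 0.3633 0.0882] [ 0.1 -0.  -6.9] [ 0.13  0.01 -0.02]
0.004 4.8333 [0.5329 0.3631 0.0893] [  1.1   2.6 -23.4] [ 0.72 -0.22 -0.02]
0.006 5.0833 [0.5342 0.3631 0.0935] [-0.7 -0.9 -7.4] [-0.4   0.18 -0.01]
0.01 5.3667 [0.5347 0.3634 0.0984] [-1.7 -3.5 -0.9] [-0.93  0.34  0.06]
0.02 5.85 [0.5344 0.3639 0.1075] [-0.3  0.9 -2.7] [ 0.01  0.05 -0.05]
7.2833 0.2675704354865219 [-0.06206662  0.02927874 -3.36668845] [-0.04981479  0.01391352 -0.00182468]
10.8333 [ 0.55817338 -0.27011061  0.17042607] [3.14105161e+00 3.87779446e-04 1.62753186e+00] 0.26529191204137753 [-0.58305948 -0.28860302 -2.78580116] [ 0.0136493   0.02666781 -0.00235221]
```

View pics/c3.png

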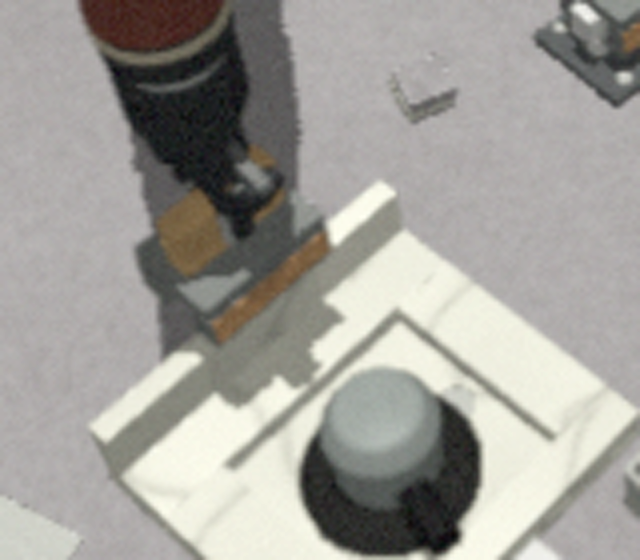

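View pics/c4.png

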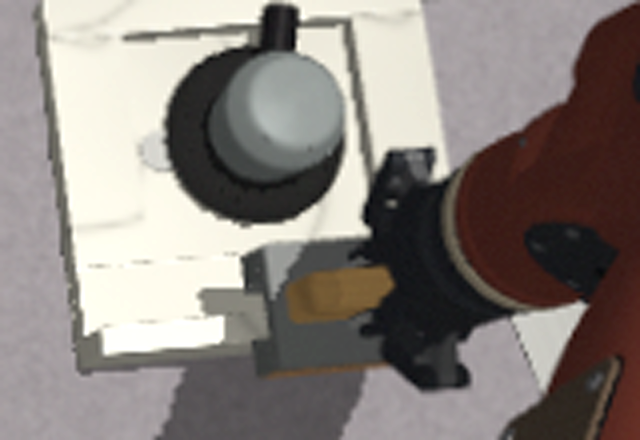

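The block came off at about 23 N and is held level above the upstand. Next I compare its predicted corners with what both views show, to check the lateral offset in each camera.

```bash
python3 - <<'E'
from h import *
v=np.radians(3.25);R=np.array([[np.cos(v),-np.sin(v)],[np.sin(v),np.cos(v)]])
def box(c,sx,sy,z): return [[*(np.array(c)+R@[a*sx/2,b*sy/2]),z] for a,b in((-1,1),(1,1),(1,-1),(-1,-1))]
tiles=[]
for n,(x,y,w,h) in(("top",(410,130,160,110)),("scene",(160,210,160,140))):
    k=4 if n=="scene" else 4
    im=cv2.imread(f"pics/{n}2.png")[y:y+h,x:x+w];im=cv2.convertScaleAbs(cv2.resize(im,None,fx=k,fy=k,interpolation=cv2.INTER_CUBIC),alpha=1.3)
    for P,col in((box((.558,-.270),.074,.1,.162),(0,255,255)),(box((.558,-.270),.074,.1,.118),(255,255,0)),(box((.558,-.270),.024,.084,.208),(255,0,255)),(box((.558,-.270),.018,.26,.075),(0,0,255))):
        p=(proj(n,P)-[x,y]+.5)*k-.5
        cv2.polylines(im,[np.int32(p.round())],True,col,1)
    im=im[200:,:] if n=="top" else im[140:500]; tiles.append(im)
cv2.imwrite("pics/c5.png",np.vstack(tiles))
E
```

```text
(no output)
```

View pics/c5.png

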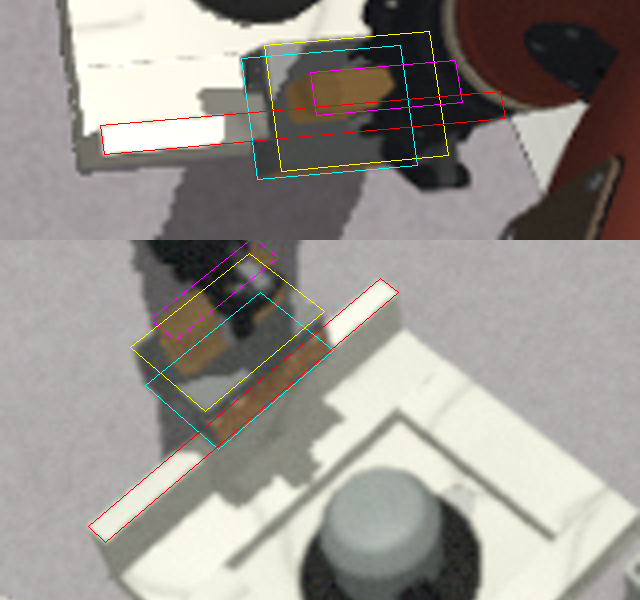

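Both views agree: the upstand outline fits at x = 0.558, and the held block lies where predicted. Lowering in the grip now, with force checks.

```bash
python3 - <<'E'
from h import *
print("sander body near edge",cast("top",[(480,176),(465,183)],.1).round(3).tolist())
x,y=.558,-.27
def st():return arm.read_ee_pos().round(4),arm.read_wrist_force().round(1),arm.read_ft_torque().round(2)
arm.move_straight([x,y,.135],feed=.06);arm.hold(.2);f0=arm.read_wrist_force();print(*st())
z=.135
while z>.092:
    z-=.003 if z>.1 else .001
    arm.move_straight([x,y,z],feed=.03);arm.hold(.05);s=st();print(round(z,3),*s)
    d=s[1]-f0
    if d[2]>8 or np.hypot(d[0],d[1])>10:break
arm.hold(.2);print(arm.read_clock(),*st(),arm.read_grip_width())
E
```

```text
sander body near edge [[0.641, -0.253, 0.1], [0.624, -0.214, 0.1]]
[ 0.5583 -0.2701  0.1354] [-0.2  0.3 -3. ] [0.03 0.02 0.02]
0.132 [ 0.5579 -0.27    0.1319] [-0.2  0.2 -3. ] [-0.02 -0.01  0.01]
0.129 [ 0.5579 -0.2699  0.1288] [ 0.8 -0.3 -2.8] [-0.    0.06 -0.03]
0.126 [ 0.5579 -0.27    0.1259] [-0.4 -0.6 -2.8] [-0.03  0.02 -0.03]
0.123 [ 0.5579 -0.27    0.1229] [-0.1 -0.7 -3. ] [0.02 0.   0.  ]
0.12 [ 0.5579 -0.2699  0.1199] [-0.8 -0.5 -2.4] [ 0.01 -0.02  0.  ]
0.117 [ 0.5579 -0.27    0.1169] [-0.1 -0.1 -3.8] [0.02 0.02 0.02]
0.114 [ 0.5579 -0.27    0.1139] [ 0.2 -1.4 -2.6] [ 0.   -0.03 -0.04]
0.111 [ 0.5579 -0.2699  0.1109] [-0.1  0.8 -3.2] [ 0.04 -0.03 -0.01]
0.108 [ 0.5579 -0.27    0.1079] [ 0.2  1.  -2.8] [-0.03 -0.02  0.02]
0.105 [ 0.5579 -0.27    0.1049] [-0.  -0.6 -2.6] [-0.01  0.04  0.01]
0.102 [ 0.5579 -0.27    0.1019] [-0.4 -0.1 -3.1] [-0.02 -0.02  0.04]
0.099 [ 0.5579 -0.2699  0.0989] [ 0.4  0.1 -3.6] [-0.01 -0.07  0.06]
0.098 [ 0.558 -0.27   0.098] [-0.5 -0.5 -3.9] [ 0.04 -0.01 -0.04]
0.097 [ 0.5582 -0.2701  0.0973] [-0.1 -0.4  0.8] [0.04 0.05 0.03]
0.096 [ 0.5582 -0.2701  0.0972] [-3.5  1.9  8.9] [0.36 0.76 0.  ]
16.5667 [ 0.5582 -0.2702  0.0972] [-3.7  2.1 10.2] [0.44 0.78 0.03] 0.26821473286789194
```

Contact came at exactly the home height (TCP 0.097), with no earlier touch. Relax, let go, retreat and look.

```bash
python3 - <<'E'
from h import *
arm.move_straight([.558,-.27,.0968],feed=.03);arm.hold(.2);print(arm.read_wrist_force().round(1))
eoat.let_go();arm.hold(.3);print(arm.read_grip_width(),arm.read_wrist_force().round(1))
arm.move_straight([.558,-.27,.24],feed=.1)
arm.move_ptp([.30,.05,.35],[np.pi,0,np.pi/2+.6]);arm.hold(.2);print(arm.read_clock(),arm.read_wrist_force().round(1))
t=camera("top");s=camera("scene")
cv2.imwrite("pics/top3.png",t[:,:,::-1]);cv2.imwrite("pics/scene3.png",s[:,:,::-1])
v=np.radians(3.25);R=np.array([[np.cos(v),-np.sin(v)],[np.sin(v),np.cos(v)]])
T=[]
for n,im,(x,y,w,h) in(("top",t,(410,110,160,120)),("scene",s,(160,240,160,110))):
    im=cv2.convertScaleAbs(cv2.resize(im[y:y+h,x:x+w],None,fx=2.5,fy=2.5,interpolation=cv2.INTER_CUBIC),alpha=1.2)[:,:,::-1].copy()
    for z in(.045,.089):
        P=[[*(np.array([.558,-.27])+R@[a*.037,b*.05]),z] for a,b in((-1,1),(1,1),(1,-1),(-1,-1))]
        cv2.polylines(im,[np.int32((proj(n,P)-[x,y]+.5)*2.5)],True,(0,255,255),1)
    T.append(im)
full=np.hstack([cv2.resize(t,(400,250)),cv2.resize(s,(400,250))])[:,:,::-1]
h=max(i.shape[0] for i in T);T=[cv2.copyMakeBorder(i,0,h-i.shape[0],0,0,0) for i in T]
cv2.imwrite("pics/c6.png",np.vstack([np.hstack(T),full]))
E
```

```text
[-1.7  1.1  6.8]
0.9959078897296809 [ 0.  -0.5 -0.3]
21.3 [-0.6  0.  -0.3]
```

View pics/c6.png

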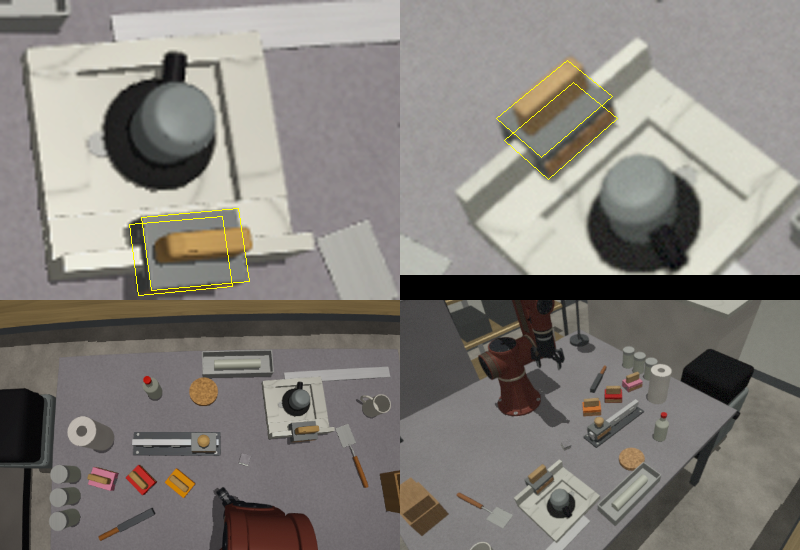

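The block sits level on the upstand, and its edges match the predicted home outline in both views. The knob block is still clipped on the rail and the bystanders haven't moved, so I'm handing in.

```bash
python3 -c "
from cell import *
print(arm.read_clock(),arm.read_wrist_force());arm.close_job()"
```

```text
21.4 [ 0.0654429  -0.11321138  0.31653621]
the job is handed in; nothing more can be done
```

The bar-grip block is home astride the vanity's upstand, and I handed the job in at 21.4 s of the allowed 46 s.

**Lift:** I gripped the bar across its thickness, pulled it straight up and carried it over. The highest wrist force I read on the way off the catch was about 23 N.

**Placing:** I lowered it in the grip onto the middle of the upstand. It met nothing until TCP 0.097 m, which is the expected home height, and pressed down with about 10 N before I let go. After opening, the wrist force was back near zero.

**Last checks:**
- **Block:** both cameras show it level, with its edges on the predicted home outline and its whole length on the upstand.
- **Everything else:** by eye, the knob block is still clipped on the rail, and the sander, discs and chips look unmoved.
- **One disagreement:** the cameras first differed by about 4 mm on the upstand's x (0.557 m against 0.561 m). I used 0.558 m, which fitted both views when overlaid, and the smooth descent agreed with it.

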